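Start the dental milling unit

TASK

Get the bench milling unit going: slide the carriage with the blue model holder (it has a black handle) fully home against its stop under the milling head, and only then press the white, the yellow and the green key, in that order, one at a time, each well down and let up again. Leave the red key alone, do not bump the milling head that overhangs the keys, and leave the bottle, cast, cup and brush where they are; finish with the carriage still home and your hand clear.

Things in the scene. Friction and masses are not known exactly. Their poses are not given: they have to be found in the camera images.
- mill: Fixed bench milling unit, cream base 300 (x) by 280 (y) mm, 90 high. Origin: on the table under the base's middle. Its front (own -x) faces roughly to the robot's left. The front is a grey panel whose normal leans 35 degrees from vertical towards the unit's -x, with four spring keys in a row along the unit's y, 38 mm apart (y = -57, -19, 19, 57 mm), in any order of colour.
- head: Grey milling head over the keys, fixed to the unit, same axes; housing 135 (x) by 180 (y) by 60 mm, motors 70 mm higher. Origin: middle of its underside, 170 mm above the table. Its front edge is 16 mm behind (+x) the key tops' centres and 100 mm above them: a gripper pointing straight down on a key hits it; one in line with the key's axis clears it. A round column carries it on its +y side.
- carriage (a joint): How far the carriage is pulled out (m) along the unit's +x (out at the back): 0 = home against a hard stop, the blue model holder under the spindle; at most 0.120. About 3 N of friction; stays where it is left. Aluminium plate 190 (x) by 90 (y) mm, its top 103 mm above the table, with the low round blue model holder on it.
- carriage_grip (a point): Grip point on the carriage's upright black handle, a 24 mm cylinder near the plate's rear (+x) end, always 65 mm or more behind the head. It rises from the plate (103 mm above the table) to 155 mm, with a 36 mm steel foot up to 109 mm; this point is on its axis 140 mm above the table. Axes as the unit's. Moves with the carriage.
- key_white (a joint): Travel of the white key (m): 0 up, 0.006 fully down; springs back by itself. It takes about 1.5 N to start and 4.5 N to go fully down. Its use: wakes the unit.
- key_white_top (a point): Centre of the top face of the white key, a round white cap of 28 mm diameter standing 14 mm out of the panel, in a black collar of 35 mm diameter and 6 mm height. z axis: out of the panel, along the key's axis (press along -z); y axis: along the key row.
- key_yellow (a joint): Travel of the yellow key (m): 0 up, 0.006 fully down; springs back by itself. It takes about 1.5 N to start and 4.5 N to go fully down. Its use: sets the speed.
- key_yellow_top (a point): Centre of the top face of the yellow key, a round yellow cap of 28 mm diameter standing 14 mm out of the panel, in a black collar of 35 mm diameter and 6 mm height. z axis: out of the panel, along the key's axis (press along -z); y axis: along the key row.
- key_green (a joint): Travel of the green key (m): 0 up, 0.006 fully down; springs back by itself. It takes about 1.5 N to start and 4.5 N to go fully down. Its use: starts it.
- key_green_top (a point): Centre of the top face of the green key, a round green cap of 28 mm diameter standing 14 mm out of the panel, in a black collar of 35 mm diameter and 6 mm height. z axis: out of the panel, along the key's axis (press along -z); y axis: along the key row.
- key_red (a joint): Travel of the red key (m): 0 up, 0.006 fully down; springs back by itself. It takes about 1.5 N to start and 4.5 N to go fully down. Its use: stops it; to be left alone.
- key_red_top (a point): Centre of the top face of the red key, a round red cap of 28 mm diameter standing 14 mm out of the panel, in a black collar of 35 mm diameter and 6 mm height. z axis: out of the panel, along the key's axis (press along -z); y axis: along the key row.
- bottle: Bystander: small amber bottle, 44 mm diameter, 85 mm high, standing on the table on the unit's +y side. Origin: centre of its underside.
- dental_cast: Bystander: plaster dental cast, 55 by 60 mm, 27 mm high, on the table in front of the key panel. Origin: centre of its underside.
- bur_cup: Bystander: open steel cup, 56 mm diameter, 50 mm high, on the table on the unit's +y side, towards the back. Origin: centre of its underside.
- brush: Bystander: brush 150 mm long with a wooden handle 20 mm thick, lying on the table in front of the key panel. Origin: middle of its length, on the table.

How it is judged:
By the outcome, as a careful person would: the job done as asked, in the order asked, and still so for the second after the job is handed in, with the robot touching nothing.
It also fails if it takes over 61 s, if anything falls off the work surface, if the arm or the gripper's body presses on something with over 40 N, if the wrist force passes 120 N, or if a joint passes its speed limit or range.

ROBOT

A 6-joint arm with a two-finger parallel gripper is mounted at the origin on the work surface. World frame = base frame: x ahead of the robot, y to its left, z up, the work surface at z = 0. Lengths are in m, angles in degrees, forces in N, time in s.
With the tool pointing down it reaches from about 0.35 to 0.975 m from the base axis. Payload 4.9 kg.
Tool frame: the origin (TCP) lies midway between the tips of the shut fingers; the grasp point (between the pads) lies 19 mm behind it (env.grip_depth is the distance from the TCP to the grasp point, in m); z points along the fingers, y is the line along which they close (so a half turn about z gives the same grasp; the last joint's range is limited). The gripper opens to 85 mm and grips with 20 to 120 N. Pads are 22 mm wide; open, the fingers measure 114 mm over their backs; the gripper's body (76 mm by 85 mm) begins 54 mm behind the grasp point. The pads swing forward as they close: fully open they stand 13 mm farther back than shut.
Start: joints at [62.109, 3.019, 92.412, -0, 84.569, -6.818], TCP at [0.225, 0.583, 0.231] pointing down, gripper open.
Joint ranges: [-172.51, 172.51], [-57.92, 126.97], [3.15, 148.05], [-58.71, 238.71], [5.1, 150.11], [-179.66, 179.66]. Speed limits (degrees/s): [147.25, 147.25, 180, 180, 180, 180].

INTERFACE

Orientations are given as [roll, pitch, yaw] about the fixed x, y, z axes, in that order (R = Rz(yaw) Ry(pitch) Rx(roll)).
In Python, from cell import env gives the robot as it stands.
- The arm moves only by the tool jog_arm, called after "Request:" as name(argument=value, ...) on one line, values as JSON. Schema: {"type":"object","properties":{"increments":{"type":"object","properties":{"moves":{"type":"array","items":{"type":"array","items":{"type":"number"},"minItems":4,"maxItems":4},"minItems":1,"maxItems":8}},"additionalProperties":false,"required":["moves"]},"aperture":{"type":"number"},"only":{"type":"string"},"quiet":{"type":"boolean"},"lines":{"type":"string"}},"required":["increments"],"additionalProperties":false}. increments is an object whose key "moves" holds a list of rows, 1 to 8 of them, each of 4 numbers: dx, dy, dz in units of 100 mm, then a turn about the tool's z in units of 10 degrees; each row is the pose to reach, as a shift and turn from the pose commanded when the call began, along the tool's axes at that moment; what a row does not reach only later rows make up. A row lasts 1/12 s, in which the tool goes at most 0.0417 m and 7.16 degrees, less where a joint would pass 70% of its speed; a pose out of reach is approached as far as the arm can. aperture is the opening from 0.0 (shut) to 1.0 (fully open), set as the call begins (left out keeps the last). The fingers move at their own pace and stop on an object; the grip force is fixed at half the most. Time passes only in rows, so rows that do not move let the fingers close. The tool returns the time, the measured TCP pose, the force, the opening and the grip force at its end. only (a regular expression) keeps the lines of the reply that match it, lines (a string "A,B") keeps lines A to B, and quiet returns only ok. Input that does not fit is refused with a message, and nothing moves.
- env.read_state(): the state, without advancing time (a new reading comes with each control period).
- env.read_camera(name): name is "side" or "top"; returns the picture (480x640x3 uint8, red, green, blue); there is no depth.
- env.calibration(name): a dict with "vfov" (degrees; the focal length in pixels is half the picture's height over the tangent of half this angle, whatever the lens; pixels are square), "cx", "cy" (the principal point, pixels), "view" (4x4, takes a point from world to camera coordinates). Camera axes: x right, y down, z forward; pixel columns grow to the right and rows downward; lengths in m; the calibration is good to about 2 mm. A picture is of the moment at which its call begins. calibration takes no time and is no camera call.
- env.finish_job(): hands the job in; it is judged then, once.
The state is a dict: "time_s": time; "q": joint angles; "joint_vel": joint speeds; "joint_torque": joint torques, N m; "position": TCP position; "tool_rot": TCP orientation; "force": force on the tool from outside, world axes, zero at the start; "torque": the same for the moment, N m; "finger_gap": opening from 0.0 (shut) to 1.0 (fully open); "finger_force": force on a finger pad.
Only numpy, scipy, OpenCV 4.12 (cv2) and the standard library are available. Lean on these libraries where they do the work, as an engineer would, in place of code of your own. Each camera call takes 0.05 s, during which the arm holds its last target. There are 200 camera calls.

## Working session

There is one attempt and no reset: what is moved stays moved. The work goes in short steps, Python scripts to look and compute and a tool call to move; the robot and the scene stay as the last step left them, time stands still between calls to the robot, and variables do not carry over. Pictures are saved under pics/ and viewed, at most 10 in all, crops included, and the job is handed in when it is done.

```bash
ls; mkdir -p pics; python3 - <<'E'
from cell import env
import cv2
for n in("side","top"):
    cv2.imwrite(f"pics/{n}0.png",env.read_camera(n)[:,:,::-1]); print(env.calibration(n))
print(env.read_state())
E
```

```text
cell.py
pics
{'vfov': 42.69496047138178, 'cx': 310.6234978516327, 'cy': 237.79832370438436, 'view': array([[-6.18050505e-01,  7.86138148e-01,  6.20455448e-04,
         3.94266935e-01],
       [ 7.46765414e-01,  5.87342505e-01, -3.12041981e-01,
        -3.77302087e-01],
       [-2.45672525e-01, -1.92394369e-01, -9.50068112e-01,
         1.18177660e+00],
       [ 0.00000000e+00,  0.00000000e+00,  0.00000000e+00,
         1.00000000e+00]])}
{'vfov': 42.33618992873581, 'cx': 318.4608178619681, 'cy': 230.11306240547995, 'view': array([[-0.02587887, -0.99964647, -0.00610107, -0.03820775],
       [-0.99052487,  0.02646519, -0.13475936,  0.61891277],
       [ 0.13487318,  0.00255585, -0.99085957,  1.03872996],
       [ 0.        ,  0.        ,  0.        ,  1.        ]])}
{'time_s': 0.1, 'q': array([ 6.21083279e+01,  3.05384028e+00,  9.24856642e+01, -1.67931913e-04,
        8.45690946e+01, -6.81826332e+00]), 'joint_vel': array([-0.0630724 , -0.16040107, -0.04745536, -0.10859161,  0.08873269,
       -0.08289025]), 'joint_torque': array([ 4.33421146e-04, -3.94904995e+01, -3.71362782e+01, -1.48501226e-04,
        3.90341738e-03, -1.83530801e-05]), 'position': array([0.2244571 , 0.58268732, 0.23016702]), 'tool_rot': array([-1.79892149e+02, -1.27269638e-02,  1.58926595e+02]), 'force': array([-0.36786638,  0.27469513, -0.26656502]), 'torque': array([-0.02648524, -0.01298166,  0.01935053]), 'finger_force': 0.0, 'finger_gap': 1.0013512278935712}
```
View pics/side0.png

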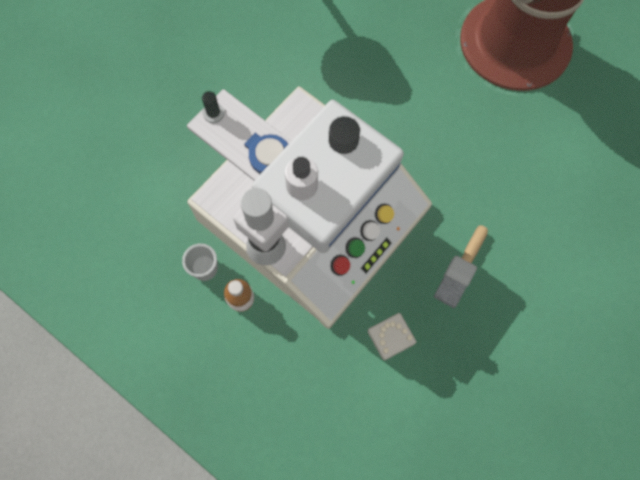

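View pics/top0.png

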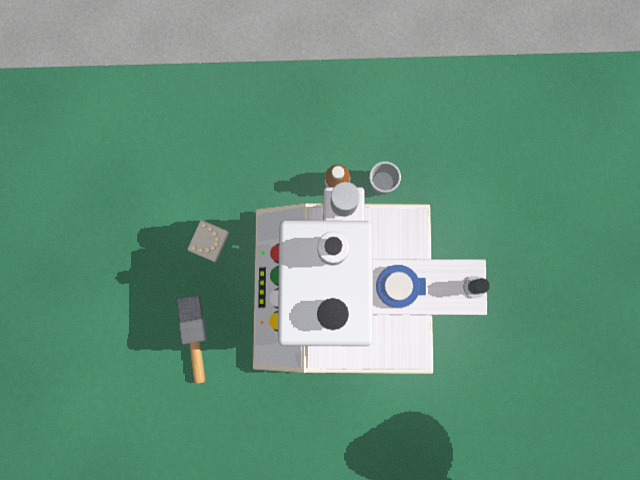

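The side view shows the keys in order: red (341,265), green (356,247), white (372,231), yellow (386,213). The handle top is at side (210,98) and top (480,286), and the carriage is well out. I'll enlarge these to get precise pixels.

```bash
python3 - <<'E'
import cv2,numpy as np
s=cv2.imread("pics/side0.png");t=cv2.imread("pics/top0.png")
z=lambda im,x,y,w,h,k:cv2.resize(im[y:y+h,x:x+w],None,fx=k,fy=k,interpolation=cv2.INTER_CUBIC)
a=z(s,320,195,100,100,4) ; b=z(s,185,80,50,50,4); c=z(t,455,260,50,50,4); d=z(t,250,230,50,100,4)
cv2.imwrite("pics/crop.png",np.hstack([a,np.vstack([b,c]),d]))
E
```

View pics/crop.png

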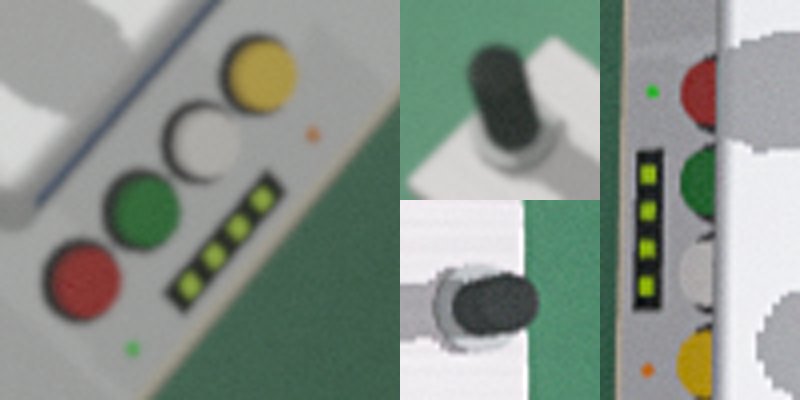

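```bash
cat > geo.py <<'E'
import numpy as np
from cell import env
from scipy.optimize import least_squares
C={n:env.calibration(n) for n in("side","top")}
def proj(n,P):
    c=C[n];f=240/np.tan(np.radians(c["vfov"]/2));p=c["view"][:3,:3]@P+c["view"][:3,3]
    return np.array([c["cx"]+f*p[0]/p[2],c["cy"]+f*p[1]/p[2]])
def tri(obs,z=None):
    return least_squares(lambda p:np.concatenate([proj(n,p)-u for n,u in obs]+([[1000*(p[2]-z)]] if z else [])),[.4,.1,.1])
E
python3 - <<'E'
from geo import *
K={"red":(341,265.5),"green":(356,247.5),"white":(371.5,230.75),"yellow":(385.75,213.75)}
for k,u in K.items(): print(k,tri([("side",u)],.070).x)
r=tri([("side",(208.75,97)),("top",(482,285.75))],.155);print("handletop",r.x,r.fun)
r=tri([("side",(214,114)),("top",(472.75,287))],.109);print("foot",r.x,r.fun)
for nm,n,u in(("rear-y","top",(432.5,373)),("rear+y","top",(430.5,206)),("rear+y s","side",(190,202)),("rear-y s","side",(300,88))):print(nm,tri([(n,u)],.09).x)
# joint fit
y={"red":.057,"green":.019,"white":-.019,"yellow":-.057}
def W(v,p): c,s=np.cos(v[2]),np.sin(v[2]);return np.array([v[0]+c*p[0]-s*p[1],v[1]+s*p[0]+c*p[1],p[2]])
def res(v):
    e=[proj("side",W(v,(v[3],y[k],.070)))-u for k,u in K.items()]
    e+=[proj("side",W(v,(v[4],0,.155)))-(208.75,97),proj("top",W(v,(v[4],0,.155)))-(482,285.75),proj("top",W(v,(v[4],0,.109)))-(472.75,287),
     proj("top",W(v,(.15,-.14,.09)))-(432.5,373),proj("top",W(v,(.15,.14,.09)))-(430.5,206),proj("side",W(v,(.15,.14,.09)))-(190,202),proj("side",W(v,(.15,-.14,.09)))-(300,88)]
    return np.concatenate(e)
r=least_squares(res,[.4,0,-1.57,-.1,.2]);print(r.x,np.degrees(r.x[2]));print(r.fun.round(1))
for k in y:print(k,W(r.x,(r.x[3],y[k],.07)))
print("grip",W(r.x,(r.x[4],0,.14)),"back",np.degrees(r.x[2]))
E
```

```text
red [0.58058265 0.01587808 0.07      ]
green [0.54211998 0.01664126 0.07      ]
white [0.50412632 0.01931392 0.07      ]
yellow [0.46634585 0.02018594 0.07      ]
handletop [ 0.51034068 -0.30388525  0.15480185] [ 0.3859147  -0.68655806 -0.09815062 -0.70280207 -0.19815444]
foot [ 0.51142468 -0.30055955  0.10867245] [ 0.60958404 -1.2545089  -0.25434985 -1.22982035 -0.32754545]
rear-y [ 0.37377615 -0.23239552  0.09      ]
rear+y [ 0.64679769 -0.24289158  0.09      ]
rear+y s [ 0.65106106 -0.23499906  0.09      ]
rear-y s [ 0.37912316 -0.22656846  0.09      ]
[ 0.51871235 -0.08470276 -1.61034798 -0.10278585  0.21828293] -92.26614265929939
[ 0.3 -0.5  0.4  0.1 -0.2 -0.4  0.2 -0.2  1.  -0.5 -0.8 -0.5  1.2 -0.4
 -2.   0.6 -1.8 -3.4 -3.1 -1.1  1.1 -3.3]
red [0.57973206 0.01574884 0.07      ]
green [0.54176178 0.01725141 0.07      ]
white [0.5037915  0.01875398 0.07      ]
yellow [0.46582122 0.02025656 0.07      ]
grip [ 0.51008115 -0.30281498  0.14      ] back -92.26614265929939
```

The rows are not in the units I measure in: shifts go in units of 100 mm and turns go in units of 10 degrees. I convert before sending: -0.265 m is -2.65, -0.12 m is -1.2, -18.8 degrees is -1.88.

```bash
cat >> geo.py <<'E'
from scipy.spatial.transform import Rotation as Ro
def go(target,yaw=177.74):
    s=env.read_state();R=Ro.from_euler("xyz",s["tool_rot"],degrees=True)
    d=R.inv().apply(np.array(target)-s["position"])
    t=(R.inv()*Ro.from_euler("xyz",[180,0,yaw],degrees=True)).as_rotvec(degrees=True)[2]
    print("shift",d.round(4),"turn",t.round(2),"q",s["q"].round(1),"F",s["force"].round(1),"t",s["time_s"])
E
```

Request:
jog_arm(increments={"moves": [[-2.65,-2,-1.2,-1.88],[-2.65,-2,-1.2,-1.88],[-2.65,-2,-1.2,-1.88],[-2.65,-2,-1.2,-1.88],[-2.65,-2,-1.2,-1.88],[-2.65,-2,-1.2,-1.88],[-2.65,-2,-1.2,-1.88],[-2.65,-2,-1.2,-1.88]]}, aperture=0)

```text
time_s: 0.77
position: [0.3904, 0.3155, 0.3447]
tool_rot: [-180.0, -0.0, 177.7]
force: [1.7, 1.0, 0.6]
finger_gap: -0.0
finger_force: 0.0
```

```bash
python3 -c "
from geo import *
go((.5,-.37,.36))"
```

```text
shift [-0.1365 -0.6807 -0.0152] turn 0.0 q [ 30.4 -16.4  99.6  -0.   96.8 -57.3] F [1.7 1.  0.6] t 0.7667
```

Request:
jog_arm(increments={"moves": [[-0.7,-3.4,-0.15,0],[-0.7,-3.4,-0.15,0],[-0.7,-3.4,-0.15,0],[-0.7,-3.4,-0.15,0],[-0.7,-3.4,-0.15,0],[-0.7,-3.4,-0.15,0],[-0.7,-3.4,-0.15,0],[-0.7,-3.4,-0.15,0]]})

```text
time_s: 1.43
position: [0.4438, -0.0132, 0.3586]
tool_rot: [180.0, 0.0, 177.7]
force: [1.0, 0.6, 0.2]
finger_gap: 0.002
finger_force: 0.0
```

Request:
jog_arm(increments={"moves": [[-0.65,-3.4,0,0],[-0.65,-3.4,0,0],[-0.65,-3.4,0,0],[-0.65,-3.4,0,0],[-0.65,-3.4,0,0],[-0.65,-3.4,0,0],[-0.65,-3.4,0,0],[-0.65,-3.4,0,0]]})

```text
time_s: 2.1
position: [0.4935, -0.3429, 0.3581]
tool_rot: [180.0, -0.0, 177.7]
force: [1.0, 0.1, 0.5]
finger_gap: 0.001
finger_force: 0.0
```

```bash
python3 -c "
from geo import *
go((.511,-.362,.24))"
```

```text
shift [-0.0184 -0.0184  0.1181] turn -0.04 q [ -41.9   -2.7   86.2    0.    96.5 -129.6] F [1.  0.1 0.5] t 2.1
```

Request:
jog_arm(increments={"moves": [[-0.18,-0.18,0.3,0],[-0.18,-0.18,0.7,0],[-0.18,-0.18,1.1,0],[-0.18,-0.18,1.5,0],[-0.18,-0.18,1.9,0],[-0.18,-0.18,2.3,0],[-0.18,-0.18,2.3,0],[-0.18,-0.18,2.3,0]]})

```text
time_s: 2.77
position: [0.5093, -0.358, 0.1258]
tool_rot: [179.7, -0.3, 177.7]
force: [-0.1, 0.0, 0.5]
finger_gap: -0.001
finger_force: 0.0
```

```bash
python3 - <<'E'
from geo import *
import cv2
go((.511,-.34,.128))
a=[env.read_camera(n)[:,:,::-1] for n in("side","top")]
c=[a[0][0:300,100:500],a[1][150:450,240:640]]
cv2.imwrite("pics/h1.png",np.hstack(c))
E
```

```text
shift [-0.0009  0.0181 -0.0022] turn -0.01 q [ -41.9    7.8   97.7   -0.    74.9 -129.7] F [-0.1  0.   0.5] t 2.7667
```

View pics/h1.png

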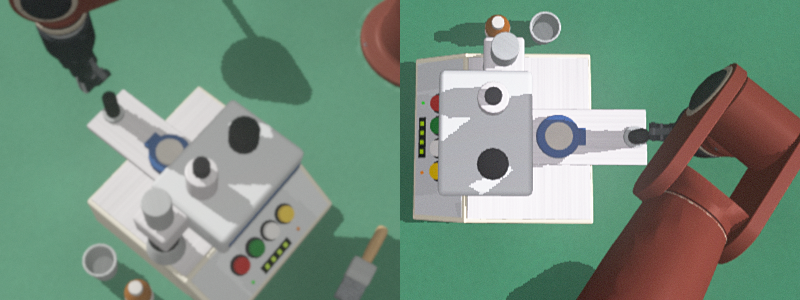

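```bash
python3 - <<'E'
import numpy as np
from scipy.optimize import least_squares
D=[([62.109,3.019,92.412],[.225,.583,.231]),([30.4,-16.4,99.6],[.3904,.3155,.3447]),([-41.9,-2.7,86.2],[.4935,-.3429,.3581]),([-41.9,7.8,97.7],[.5093,-.358,.1258])]
def f(v):
    e=[]
    for q,p in D:
        a,b,c=np.radians(q);r=np.hypot(p[0],p[1]);rr=np.sqrt(r*r-v[3]**2)
        e+=[v[0]*np.sin(b)+v[1]*np.sin(b+c)+v[4]-rr,v[2]+v[0]*np.cos(b)+v[1]*np.cos(b+c)-p[2],r*np.sin(np.arctan2(p[1],p[0])-a)-v[3]]
    return e
r=least_squares(f,[.4,.4,0,.07,0]);print(r.x,np.abs(r.fun).max())
E
```

```text
[ 3.41112679e-01  6.02612084e-01 -5.21142212e-02  7.40797458e-02
  4.56433406e-04] 0.013225049097186137
```

To row units: 0.05 m is 0.5, 0.042 m is 0.42.

Request:
jog_arm(increments={"moves": [[0,0.06,0,0],[0,0.12,0,0],[0,0.18,0,0],[0,0.26,0,0],[0,0.34,0,0],[0,0.42,0,0],[0,0.5,0,0],[0,0.5,0,0]]})

```text
time_s: 3.53
position: [0.5133, -0.3077, 0.1291]
tool_rot: [179.9, 0.0, 177.8]
force: [0.4, 0.0, -1.1]
finger_gap: 0.001
finger_force: 0.0
```

```bash
python3 - <<'E'
from geo import *
import cv2
a=[env.read_camera(n)[:,:,::-1] for n in("side","top")]
c=[cv2.resize(a[0][50:200,120:320],None,fx=2,fy=2),cv2.resize(a[1][220:370,380:580],None,fx=2,fy=2)]
cv2.imwrite("pics/h2.png",np.hstack(c))
E
```

```text
(no output)
```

View pics/h2.png

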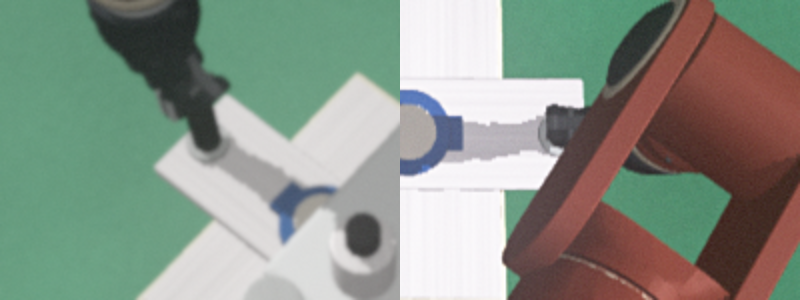

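The carriage is moving with the finger: its plate edge went from column 487 to 471 in the top view, and contact with the handle is square. I'll keep pushing.

To row units: 0.055 m is 0.55, 0.048 m is 0.48.

Request:
jog_arm(increments={"moves": [[0.03,0.08,0,0],[0.03,0.16,0,0],[0.03,0.24,0,0],[0.03,0.32,0,0],[0.03,0.4,0,0],[0.03,0.48,0,0],[0.03,0.55,0,0],[0.03,0.55,0,0]]})

```text
time_s: 4.3
position: [0.5119, -0.2523, 0.1284]
tool_rot: [179.9, -0.1, 177.8]
force: [-0.1, -0.0, 0.7]
finger_gap: -0.0
finger_force: 0.0
```

Request:
jog_arm(increments={"moves": [[0,0.03,0,0],[0,0.06,0,0],[0,0.09,0,0],[0,0.12,0,0],[0,0.12,0,0]]})

```text
time_s: 4.72
position: [0.5124, -0.2418, 0.1286]
tool_rot: [179.9, -0.0, 177.7]
force: [-0.3, 0.3, -0.8]
finger_gap: -0.001
finger_force: 0.5
```

Request:
jog_arm(increments={"moves": [[0,0.02,0,0],[0,0.04,0,0],[0,0.06,0,0],[0,0.06,0,0]]})

```text
time_s: 5.05
position: [0.5128, -0.2361, 0.1287]
tool_rot: [180.0, -0.0, 177.7]
force: [-1.6, -2.0, -0.4]
finger_gap: 0.003
finger_force: 0.8
```

To row units: 0.003 m is 0.03, 0.002 m is 0.02.

Request:
jog_arm(increments={"moves": [[0,0.01,0,0],[0,0.02,0,0],[0,0.03,0,0],[0,0.03,0,0]]})

```text
time_s: 5.38
position: [0.5129, -0.2348, 0.1289]
tool_rot: [-179.8, 0.0, 177.7]
force: [-0.7, -6.9, -3.2]
finger_gap: -0.001
finger_force: 3.7
```

Request:
jog_arm(increments={"moves": [[0,0.01,0,0],[0,0.02,0,0],[0,0.03,0,0],[0,0.03,0,0]]})

```text
time_s: 5.72
position: [0.513, -0.2347, 0.129]
tool_rot: [-179.5, 0.0, 177.7]
force: [-2.2, -16.5, -5.8]
finger_gap: 0.003
finger_force: 8.3
```

Request:
jog_arm(increments={"moves": [[0,0.01,0,0],[0,0.02,0,0],[0,0.03,0,0],[0,0.03,0,0]]})

```text
time_s: 6.05
position: [0.513, -0.2346, 0.1291]
tool_rot: [-179.1, 0.1, 177.7]
force: [-2.0, -26.3, -8.2]
finger_gap: -0.004
finger_force: 12.9
```

Request:
jog_arm(increments={"moves": [[0,-0.2,0,0],[0,-0.6,0,0],[0,-0.6,-0.3,0],[0,-0.6,-0.7,0],[0,-0.6,-1.1,0],[0,-0.6,-1.5,0],[0,-0.6,-1.9,0],[0,-0.6,-2.3,0]]})

```text
time_s: 6.72
position: [0.5112, -0.2865, 0.3613]
tool_rot: [179.9, 0.1, 177.8]
force: [0.7, -0.8, -0.0]
finger_gap: 0.004
finger_force: 0.0
```

Request:
jog_arm(increments={"moves": [[0,0,-0.3,0],[0,0.3,-0.3,0],[0,0.7,-0.3,0],[0,1.1,-0.3,0],[0,1.5,-0.3,0],[0,1.9,-0.3,0],[0,2.3,-0.3,0],[0,2.7,-0.3,0]]})

```text
time_s: 7.38
position: [0.5214, -0.0149, 0.3894]
tool_rot: [179.9, 0.1, 177.8]
force: [0.3, -0.2, -0.2]
finger_gap: 0.001
finger_force: 0.0
```

Request:
jog_arm(increments={"moves": [[0,0.4,0,0],[0,0.8,0,0],[0,1.2,0,0],[0,1.3,0,0],[0,1.3,0,0],[0,1.3,0,0]]}, aperture=1)

```text
time_s: 7.88
position: [0.5267, 0.1128, 0.389]
tool_rot: [180.0, -0.0, 177.8]
force: [0.2, -1.4, -0.7]
finger_gap: 0.848
finger_force: 0.0
```

```bash
python3 - <<'E'
from geo import *
import cv2
go((.506,.10,.20))
a=[env.read_camera(n)[:,:,::-1] for n in("side","top")]
c=[a[0][0:400,100:500],a[1][0:400,240:640]]
cv2.imwrite("pics/k1.png",np.hstack(c))
E
```

```text
shift [ 0.0202 -0.0136  0.189 ] turn 0.09 q [  4.2 -11.3  91.3   0.  100.1 -83.7] F [ 0.2 -1.4 -0.7] t 7.8833
```

View pics/k1.png

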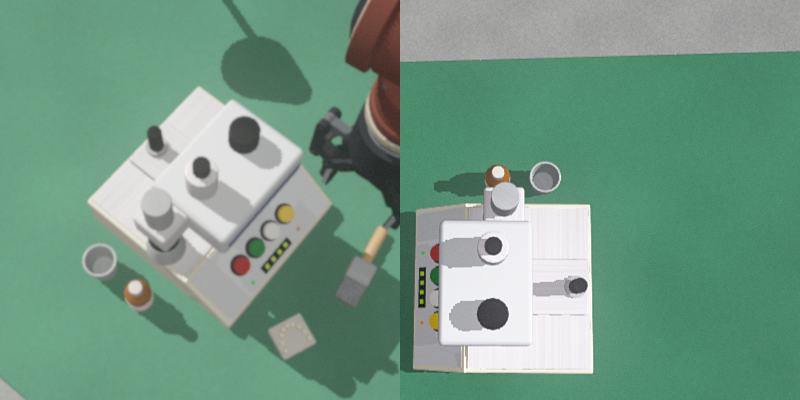

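The carriage is home, with the handle now close behind the base. The gripper is open in front of the keys. I'll descend partway and check wrist-to-head clearance.

Request:
jog_arm(increments={"moves": [[0.2,0.1,0.4,0],[0.2,0.1,0.8,0],[0.2,0.1,1.2,0],[0.2,0.1,1.6,0],[0.2,0.1,2,0],[0.2,0.1,2.4,0],[0.2,0.1,2.4,0],[0.2,0.1,2.4,0]]})

```text
time_s: 8.65
position: [0.5057, 0.1216, 0.1469]
tool_rot: [-180.0, -0.3, 177.6]
force: [0.2, 0.4, -0.5]
finger_gap: 1.0
finger_force: 0.0
```

```bash
python3 - <<'E'
from geo import *
import cv2
go((.506,.0757,.10))
a=[env.read_camera(n)[:,:,::-1] for n in("side","top")]
c=[a[0][0:400,180:580],a[1][100:500,100:500]]
c=[np.pad(x,((0,400-x.shape[0]),(0,0),(0,0))) for x in c]
cv2.imwrite("pics/k2.png",np.hstack(c))
E
```

```text
shift [-0.0025 -0.0459  0.0469] turn -0.14 q [  5.3  -7.4 110.8   0.   76.9 -82.3] F [ 0.2  0.4 -0.5] t 8.65
```

View pics/k2.png

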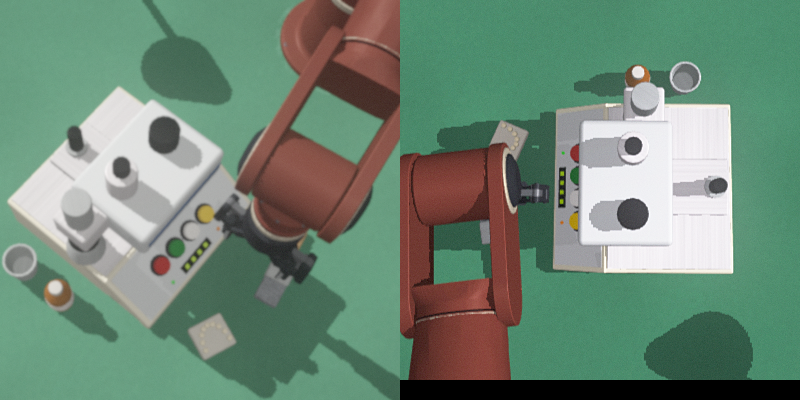

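```bash
python3 - <<'E'
from geo import *
r=tri([("top",(216,181)),("side",(433,150))]);print(r.x,r.fun)
r=tri([("top",(222,180)),("side",(425,148))]);print(r.x,r.fun)
E
```

```text
[0.58541755 0.06097817 0.54739315] [-24.25605569  13.45213896 -24.44149571  -3.34395079]
[0.58684253 0.0549569  0.54569472] [-23.4144109   13.12634574 -23.68780249  -3.25520647]
```

```bash
python3 - <<'E'
from geo import *
for u in((216,181),(222,181)):
    r=least_squares(lambda v:proj("top",np.array([.5057,v[0],v[1]]))-u,[.05,.35]);z=r.x
    print(z,proj("side",np.array([.5057,*z])))
# shape predictions for candidate heights of a disc at yoke outer face
for h in(.3,.35,.4,.45):
    r=least_squares(lambda v:proj("top",np.array([v[0],v[1],h]))-(222,180),[.5,.05]);print(h,r.x,proj("side",np.array([*r.x,h])))
E
```

```text
[-0.03154058  0.96062422] [  544.61323088 -1055.59463241]
[-0.03301281  0.96044014] [  539.21077215 -1054.9549929 ]
0.3 [0.65368627 0.0722218 ] [350.76791018 288.5159241 ]
0.35 [0.64250201 0.0642547 ] [353.93832627 265.85077812]
0.4 [0.63131774 0.0562876 ] [357.53978914 240.10410029]
0.45 [0.62013348 0.0483205 ] [361.6666176  210.60161007]
```

```bash
python3 - <<'E'
from geo import *
r=tri([("top",(215,280)),("side",(433,150))]);print(r.x,r.fun)
for h in(.3,.35,.4,.45):
    r=least_squares(lambda v:proj("top",np.array([v[0],v[1],h]))-(222,280),[.5,.05]);print(h,r.x,proj("side",np.array([*r.x,h])))
E
```

```text
[0.51220285 0.06154681 0.42594484] [-0.98079321  0.52538338 -1.03936506 -0.14019864]
0.3 [0.51999846 0.07287571] [416.64964249 205.43140722]
0.35 [0.51704209 0.06486836] [419.5687809 183.890687 ]
0.4 [0.51408571 0.05686102] [422.88535846 159.4172092 ]
0.45 [0.51112934 0.04885367] [426.68647086 131.36828273]
```

Wrist axis height is about 0.42 m (0.275 above the TCP), so the wrist passes over the head. The body clears the head front by about 30 mm when I press with the outer finger of the open gripper. I'll approach white along its axis.

To row units: 0.07 m is 0.7, 0.055 m is 0.55.

Request:
jog_arm(increments={"moves": [[-0.02,-0.1,0.2,0],[-0.02,-0.2,0.4,0],[-0.02,-0.28,0.55,0],[-0.02,-0.36,0.7,0],[-0.02,-0.36,0.7,0],[-0.02,-0.36,0.7,0]]})

```text
time_s: 9.25
position: [0.5096, 0.0867, 0.0815]
tool_rot: [180.0, 0.2, 177.7]
force: [0.6, -0.2, 0.5]
finger_gap: 0.998
finger_force: 0.0
```

```bash
python3 - <<'E'
from geo import *
import cv2
go((.5065,.0842,.0734))
a=[env.read_camera(n)[:,:,::-1] for n in("side","top")]
c=[cv2.resize(a[0][170:300,300:430],(400,400)),cv2.resize(a[1][220:350,200:330],(400,400))]
cv2.imwrite("pics/k3.png",np.hstack(c))
E
```

```text
shift [ 0.0031 -0.0026  0.0081] turn -0.08 q [  1.4  -3.7 114.1   0.   69.4 -86.3] F [ 0.6 -0.2  0.5] t 9.25
```

View pics/k3.png

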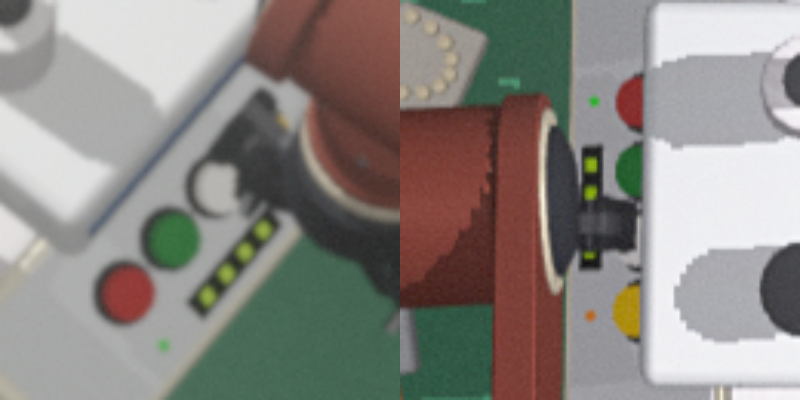

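```bash
python3 - <<'E'
from geo import *
R=np.array
print("key top/side", (proj("top",R([.5038,.0188,.07]))-(200,220))*400/130,(proj("side",R([.5038,.0188,.07]))-(300,170))*400/130)
for z in(.0945,.12,.15): print(z,(proj("top",R([.5096-.057*.039,.0867-.057,z]))-(200,220))*400/130,(proj("side",R([.5096-.057*.039,.0867-.057,z]))-(300,170))*400/130)
E
```

```text
key top/side [234.95558318 235.08050116] [219.57907196 185.88363078]
0.0945 [210.96260285 227.52771276] [237.2036236  188.06931122]
0.12 [206.73733717 225.91842768] [242.52111577 171.50023025]
0.15 [201.4812696  223.91653909] [249.13991466 150.87633249]
```

```bash
python3 - <<'E'
from geo import *
r=tri([("top",(276.4,293.1)),("side",(376.4,209.6))]);print(r.x,r.fun)
E
```

```text
[0.50466435 0.01466267 0.16025404] [-1.67685039  0.96417632 -1.84431925 -0.25609966]
```

Request:
jog_arm(increments={"moves": [[0.03,0.02,0.06,0],[0.03,0.02,0.12,0],[0.03,0,0.15,0],[0.03,-0.02,0.18,0],[0.03,-0.04,0.21,0],[0.03,-0.04,0.21,0],[0.03,-0.04,0.21,0]]})

```text
time_s: 9.93
position: [0.5044, 0.0829, 0.0575]
tool_rot: [-180.0, -0.0, 177.7]
force: [0.6, 0.6, -0.1]
finger_gap: 0.997
finger_force: 0.0
```

Request:
jog_arm(increments={"moves": [[0,-0.012,0.016,0],[0,-0.023,0.033,0],[0,-0.034,0.05,0],[0,-0.034,0.05,0]]})

```text
time_s: 10.27
position: [0.5042, 0.0795, 0.0524]
tool_rot: [-180.0, -0.0, 177.7]
force: [-0.9, -0.3, -0.4]
finger_gap: 1.002
finger_force: 0.0
```

To row units: 0.0033 m is 0.033, -0.0023 m is -0.023.

Request:
jog_arm(increments={"moves": [[0,-0.012,0.016,0],[0,-0.023,0.033,0],[0,-0.023,0.033,0]]})

```text
time_s: 10.52
position: [0.5046, 0.0773, 0.0496]
tool_rot: [180.0, 0.0, 177.7]
force: [0.3, 0.7, 2.5]
finger_gap: 0.996
finger_force: 1.1
```

Request:
jog_arm(increments={"moves": [[0,-0.012,0.016,0],[0,-0.012,0.016,0]]})

```text
time_s: 10.68
position: [0.5046, 0.0762, 0.0481]
tool_rot: [180.0, 0.0, 177.7]
force: [-0.5, 1.0, 3.2]
finger_gap: 1.003
finger_force: 1.6
```

Request:
jog_arm(increments={"moves": [[0,-0.012,0.016,0],[0,-0.012,0.016,0]]})

```text
time_s: 10.85
position: [0.5045, 0.075, 0.0465]
tool_rot: [180.0, 0.0, 177.7]
force: [-0.8, 2.5, 3.8]
finger_gap: 0.999
finger_force: 2.1
```

To row units: 0.0016 m is 0.016, -0.0012 m is -0.012.

Request:
jog_arm(increments={"moves": [[0,-0.012,0.016,0],[0,-0.012,0.016,0]]})

```text
time_s: 11.02
position: [0.5047, 0.0747, 0.046]
tool_rot: [179.9, 0.0, 177.7]
force: [-4.1, 6.0, 8.1]
finger_gap: 0.998
finger_force: 5.2
```

Request:
jog_arm(increments={"moves": [[0,-0.012,0.016,0],[0,-0.012,0.016,0]]})

```text
time_s: 11.18
position: [0.5049, 0.0745, 0.0457]
tool_rot: [179.8, -0.0, 177.7]
force: [-7.7, 10.0, 16.0]
finger_gap: 1.002
finger_force: 9.7
```

Request:
jog_arm(increments={"moves": [[0,-0.012,0.016,0],[0,-0.012,0.016,0]]})

```text
time_s: 11.35
position: [0.505, 0.0743, 0.0455]
tool_rot: [179.6, -0.0, 177.6]
force: [-11.5, 14.9, 24.8]
finger_gap: 0.997
finger_force: 14.4
```

To row units: -0.023 m is -0.23, 0.016 m is 0.16.

Request:
jog_arm(increments={"moves": [[0,0.04,-0.057,0],[0,0.08,-0.115,0],[0,0.12,-0.17,0],[0,0.16,-0.23,0],[0,0.16,-0.23,0],[0,0.16,-0.23,0]]})

```text
time_s: 11.85
position: [0.5049, 0.0873, 0.0646]
tool_rot: [-180.0, 0.0, 177.7]
force: [-0.5, 0.4, -0.6]
finger_gap: 0.999
finger_force: 0.0
```

Request:
jog_arm(increments={"moves": [[0.18,0,0,0],[0.36,0,0,0],[0.36,0,0,0],[0.36,-0.04,0.057,0],[0.36,-0.07,0.1,0],[0.36,-0.07,0.1,0],[0.36,-0.07,0.1,0]]})

```text
time_s: 12.43
position: [0.4688, 0.0813, 0.054]
tool_rot: [-180.0, -0.1, 177.7]
force: [-0.4, 0.3, -1.0]
finger_gap: 0.999
finger_force: 0.0
```

Request:
jog_arm(increments={"moves": [[0,-0.01,0.015,0],[0,-0.025,0.035,0],[0,-0.04,0.055,0],[0,-0.055,0.075,0],[0,-0.065,0.093,0],[0,-0.065,0.093,0]]})

```text
time_s: 12.93
position: [0.4691, 0.0757, 0.0463]
tool_rot: [179.9, 0.1, 177.7]
force: [-0.5, 3.7, 6.0]
finger_gap: 1.0
finger_force: 3.1
```

Request:
jog_arm(increments={"moves": [[0,-0.012,0.016,0],[0,-0.023,0.033,0],[0,-0.023,0.033,0]]})

```text
time_s: 13.18
position: [0.4695, 0.0753, 0.0456]
tool_rot: [179.7, 0.0, 177.6]
force: [-9.0, 12.9, 22.9]
finger_gap: 0.999
finger_force: 12.5
```

Request:
jog_arm(increments={"moves": [[0,0.04,-0.057,0],[0,0.08,-0.115,0],[0,0.12,-0.17,0],[0,0.16,-0.23,0],[0,0.16,-0.23,0],[0,0.16,-0.23,0]]})

```text
time_s: 13.68
position: [0.4688, 0.089, 0.065]
tool_rot: [-180.0, 0.0, 177.7]
force: [-0.0, 0.4, -0.2]
finger_gap: 1.005
finger_force: 0.0
```

Request:
jog_arm(increments={"moves": [[-0.2,0,0,0],[-0.4,0,0,0],[-0.6,0,0,0],[-0.75,0,0,0],[-0.75,-0.03,0.05,0],[-0.75,-0.06,0.09,0],[-0.75,-0.06,0.09,0],[-0.75,-0.06,0.09,0]]})

```text
time_s: 14.35
position: [0.5417, 0.0798, 0.0546]
tool_rot: [-180.0, -0.2, 177.7]
force: [-0.2, 0.9, -0.0]
finger_gap: 0.997
finger_force: 0.0
```

```bash
python3 -c "
from geo import *
go((.5417+.0024,.0757,.0463))"
```

```text
shift [-0.0026 -0.004   0.0083] turn -0.04 q [  0.6   2.9 110.5  -0.   66.8 -87.1] F [-0.2  0.9 -0. ] t 14.35
```

To row units: 0.0088 m is 0.088, 0.0075 m is 0.075.

Request:
jog_arm(increments={"moves": [[0,-0.01,0.015,0],[0,-0.025,0.035,0],[0,-0.04,0.055,0],[0,-0.055,0.075,0],[0,-0.062,0.088,0],[0,-0.062,0.088,0]]})

```text
time_s: 14.85
position: [0.5432, 0.0738, 0.0472]
tool_rot: [180.0, -0.0, 177.7]
force: [-1.1, 1.9, 3.5]
finger_gap: 0.996
finger_force: 1.9
```

Request:
jog_arm(increments={"moves": [[0,-0.012,0.016,0],[0,-0.023,0.033,0],[0,-0.023,0.033,0]]})

```text
time_s: 15.1
position: [0.5435, 0.073, 0.0461]
tool_rot: [179.8, -0.0, 177.7]
force: [-8.5, 7.2, 14.6]
finger_gap: 0.998
finger_force: 8.0
```

Green has bottomed like the others. I'll push slightly more, let it up, retreat clear and look.

Request:
jog_arm(increments={"moves": [[0,-0.008,0.012,0],[0,-0.008,0.012,0]]})

```text
time_s: 15.27
position: [0.5435, 0.0729, 0.0458]
tool_rot: [179.8, -0.1, 177.7]
force: [-10.9, 10.3, 20.6]
finger_gap: 1.0
finger_force: 11.1
```

Request:
jog_arm(increments={"moves": [[0,0.04,-0.057,0],[0,0.08,-0.115,0],[0,0.12,-0.17,0],[0,0.2,-0.3,0],[0,0.4,-0.5,0],[0,0.6,-0.8,0],[0,0.8,-1.1,0],[0,1,-1.3,0]]})

```text
time_s: 15.93
position: [0.5482, 0.1719, 0.1765]
tool_rot: [180.0, 0.2, 177.7]
force: [0.7, -0.2, 0.2]
finger_gap: 0.998
finger_force: 0.0
```

Request:
jog_arm(increments={"moves": [[0,0.4,-0.1,0],[0,0.8,-0.2,0],[0,1.2,-0.3,0],[0,1.5,-0.4,0],[0,1.5,-0.4,0],[0,1.5,-0.4,0]]})

```text
time_s: 16.43
position: [0.5531, 0.3223, 0.2138]
tool_rot: [180.0, 0.1, 177.9]
force: [0.4, 0.0, -1.0]
finger_gap: 1.003
finger_force: 0.0
```

```bash
python3 - <<'E'
from geo import *
import cv2
go((.5,.3,.2))
a=[env.read_camera(n)[:,:,::-1] for n in("side","top")]
cv2.imwrite("pics/f.png",np.hstack([a[0][60:400,150:550],a[1][100:440,100:500]]))
E
```

```text
shift [ 0.0523 -0.0242  0.0137] turn 0.15 q [ 23.6   5.6  91.4  -0.   82.9 -64.3] F [ 0.4  0.  -1. ] t 16.4333
```

View pics/f.png

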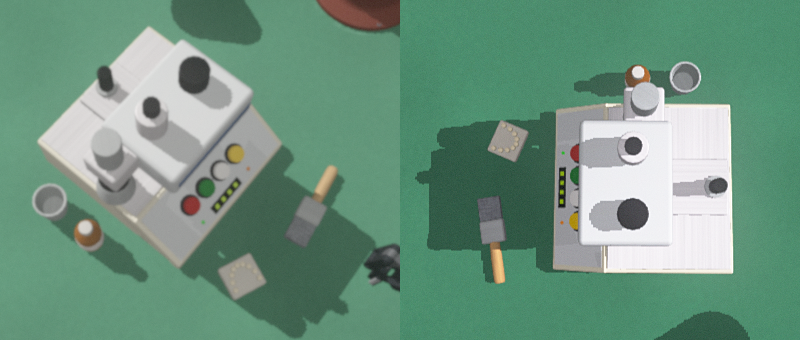

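The carriage is home with its handle at top (718,186) in the crop. All keys are up, the bystanders are where they were, and the hand is clear.

```bash
python3 -c "
from cell import env
print(env.finish_job())"
```

```text
the job is handed in; nothing more can be done
None
```

I slid the carriage home against its stop, then pressed white, yellow and green in that order, each fully down and let up again; red, the head and the bystanders were left alone, the hand is clear, and the job was handed in at about 16.5 s with no verdict returned.

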